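# Stack the turned tote on the loaded tote

## Task

The grey tote in the cradle already holds parts, so the orange tote must stack on top of it and not nest down into it. Lift the orange tote, turn it half a turn, set its feet down gently, without dropping it, on the grey tote's rails and slide it along them until all four feet drop fully into the rail notches; then let go. Never press hard on the grey tote, leave its contents alone, and do not disturb the V-block and ring gauge.

Things in the scene. Friction and masses are not known exactly. Their poses are not given: they have to be found in the camera images.
- tote: orange tote, loose, about 0.2 kg, 124 long (its x) x 66 wide (y) x 50 mm high; origin at the centre of its underside, z up. White label and rim corners mark its front (+x). Feet: a wide-set pair at x = +34, y = +-(27.5 to 33) mm and a narrow-set pair at x = -34, y up to +-26 mm; each 14 mm long in x, its sole 10 mm above the underside. End walls are low (30 mm)
- tote_grip (a point): centre of the orange tote's mouth, 42 mm above its underside. Best gripped here across the 66 mm width: flat upright rim faces at y = +-33 mm, from 10 mm below to 8 mm above this point, within 20 mm of mid-length
- tote_tab (a point): point on the orange tote's front end (white label), 57 mm along +x from its origin, 30 mm above its underside, at the top edge of the low end wall; the back end is alike. The rim ends beside it leave 42 mm free for a finger to push here; on the rails the tote slides at 1 to 3 N
- cradle: aluminium plate 160 (its x) x 96 (y) x 8 mm, fixed; origin at the centre of its underside. On it, underside 8 mm above this origin, the grey tote: shaped as the orange one, axes parallel to the cradle's, white front to +x, centred in y, but clamped anywhere within 10 mm either side of the origin along x: where is not measured. The grey tote withstands 40 N
- rails (a point): fixed point of the cradle, 58 mm above its origin, at the height of the grey tote's rail tops, which run along the cradle's x. Put on in the same direction a tote's feet pass through slots and it nests. Turned half a turn the feet ride on the rails, sliding freely 25 mm either way (orange underside 10 mm below this point)
- seat (a point): fixed point of the cradle, 42 mm above its origin: height of the orange tote's underside when its feet have dropped 6 mm into the four rail notches (18 mm long in x, upright walls). They drop only where the orange tote, turned, stands centred over the grey one, so up to 10 mm from this point along the cradle's x
- block: steel gauge block 9x35x20 mm standing in the grey tote; origin at the centre of its underside
- gear: small spur gear, 29 mm across, 13 mm high, lying in the grey tote; origin at the centre of its underside
- v_block: loose steel V-block 45x40x36 mm at the back of the desk; origin under its centre
- ring_gauge: loose steel ring gauge 46 mm across, 16 mm high, at the back of the desk; origin under its centre
Mind the look-alikes: they are no part of the job. There is more than one size of the cradle; the one meant has the size given above.

How it is judged:
By the outcome, as a careful person would: the job done as asked, in the order asked, and still so for the second after the job is handed in, with the robot touching nothing.
It also fails if it takes over 54 s, if anything falls off the work surface, if the arm or the gripper's body presses on something with over 40 N, if the wrist force passes 120 N, or if a joint passes its speed limit or range.

## Robot

A 6-joint arm with a two-finger parallel gripper is mounted at the origin on a cart in front of the work surface, level with it; the furniture and walls round the work are solid. World frame = base frame: x ahead of the robot, y to its left, z up, the work surface at z = 0. Lengths are in m, angles in rad, forces in N, time in s.
With the tool pointing down it reaches from about 0.325 to 0.85 m from the base axis. Payload 15.5 kg.
Tool frame: the origin (TCP) lies at the centre of the arm's flange, where the gripper is bolted on; the fingertips stand 191 mm ahead of it and the grasp point (between the pads) lies 172 mm ahead of it; z points along the fingers, x is the direction in which the jaws open and shut, and the axes are right-handed (so a half turn about z gives the same grasp; the last joint's range is limited). The gripper opens to 91 mm and grips with 3 to 60 N. Pads are 32 mm wide; open, the fingers measure 118 mm over their backs; the gripper's body (76 mm by 178 mm) begins 60 mm behind the grasp point.
Start: joints at [-1.433, 0.494, 1.345, -0, 1.302, -0.096], TCP at [0.144, -0.608, 0.405] pointing down, gripper open.
Joint ranges: [-2.91, 2.91], [-0.82, 2.16], [0.22, 2.67], [-1.22, 4.37], [0.12, 2.79], [-3.08, 3.08]. Speed limits (rad/s): [1.89, 1.89, 2.57, 3.01, 3.01, 3.01].

## Interface

Orientations are given as [roll, pitch, yaw] about the fixed x, y, z axes, in that order (R = Rz(yaw) Ry(pitch) Rx(roll)).
In Python, from bench import manip, vision, ticket gives the robot as it stands. The module is installed in compiled form; this text tells all that it offers.
- The arm moves only by the shell command python3 -m pendant 'ROWS' [OPENING] [FORCE]. ROWS is JSON, a list of rows, each an object with "linear": the shift along the tool's x, y, z in mm, a list of three; "roll": the turn about the tool's z in rad. In form: [{"linear": [x, y, z], "roll": roll}, ...]. A call has 1 to 12 rows; each row shifts and turns the commanded pose from where the row before left it, along the tool's axes as they then stand; what a row does not reach is not made up. A row lasts 1/12 s, in which the tool goes at most 41.7 mm and 7.16 degrees, less where a joint would pass 70% of its speed; a pose out of reach is approached as far as the arm can. A call with a gripper value outside its range is refused whole. OPENING is the finger opening in mm, from 0 to 91.2, set as the call begins (- or left out, the last holds). The fingers move at their own pace and stop on an object; FORCE is the grip in N (left out, the last holds). Time passes only in rows, so rows that do not move let the fingers close. It gives the time, the measured TCP pose, the force and the opening at its end, in the units of the state.
- manip.state(): the state, without advancing time (a new reading comes with each control period).
- vision.get_image(name): name is "side" or "top"; returns a dict with "frame" (480x640x3 uint8, red, green, blue), "mtx" (3x3 intrinsics, pixels), "k1" (the pictures are not rectified: a ray, as slopes to the right and down, at radius r is drawn at 1 + k1 r^2 times it, then the intrinsics apply), "rvec" (rotation vector, rad) and "tvec" (3), from world to camera coordinates, as OpenCV has them. Camera axes: x right, y down, z forward; pixel columns grow to the right and rows downward; lengths in m; the calibration is good to about 2 mm. A picture is of the moment at which its call begins. There is no depth.
- ticket.finish_job(): hands the job in, once; it reports no verdict.
The state is a dict: "time_s": time; "joints": joint angles; "qd": joint speeds; "joint_efforts": joint torques, N m; "tcp_pos": TCP position; "tool_rot": TCP orientation; "wrist_force": force on the tool from outside, world axes, zero at the start; "wrist_torque": the same for the moment, N m; "width": finger opening in m.
Only numpy, scipy, OpenCV 4.12 (cv2) and the standard library are available. Lean on these libraries where they do the work, as an engineer would, in place of code of your own. Each camera call takes 0.05 s, during which the arm holds its last target.

## Working session

There is one attempt and no reset: what is moved stays moved. The work goes in short steps, Python scripts to look and compute and a shell command to move; the robot and the scene stay as the last step left them, time stands still between calls to the robot, and variables do not carry over. Pictures are saved under pics/ and viewed, and the job is handed in when it is done.

```bash
mkdir -p pics; cat > h.py <<'E'
import numpy as np, cv2, json
from bench import manip, vision, ticket
def snap(name,fn):
    d=vision.get_image(name); cv2.imwrite(fn,cv2.cvtColor(d['frame'],cv2.COLOR_RGB2BGR))
    np.savez(fn.replace('.png','.npz'),**{k:np.array(v) for k,v in d.items()}); return d
def load(fn): return dict(np.load(fn))
def proj(d,P):
    R,_=cv2.Rodrigues(np.array(d['rvec'],float)); c=(R@np.atleast_2d(P).T).T+np.array(d['tvec']).ravel()
    s=c[:,:2]/c[:,2:]; r2=(s**2).sum(1,keepdims=True); s=s*(1+float(d['k1'])*r2)
    K=np.array(d['mtx']); return np.c_[K[0,0]*s[:,0]+K[0,2],K[1,1]*s[:,1]+K[1,2]]
def back(d,uv,z):
    K=np.array(d['mtx']);R,_=cv2.Rodrigues(np.array(d['rvec'],float)); t=np.array(d['tvec']).ravel()
    out=[]
    for u in np.atleast_2d(uv):
        m=np.array([(u[0]-K[0,2])/K[0,0],(u[1]-K[1,2])/K[1,1]]); s=m.copy()
        for _ in range(30): s=m/(1+float(d['k1'])*(s@s))
        r=R.T@np.r_[s,1]; c=-R.T@t; out.append(c+r*(z-c[2])/r[2])
    return np.array(out)
E
python3 - <<'E'
from h import *
for n in('top','side'):
    d=snap(n,f'pics/{n}0.png'); R,_=cv2.Rodrigues(np.array(d['rvec'],float)); print(n,d['mtx'],d['k1'],-R.T@np.array(d['tvec']).ravel())
print(manip.state())
E
```

```text
top [[505.30659737   0.         322.27942412]
 [  0.         505.30659737 243.96679892]
 [  0.           0.           1.        ]] -0.01559705805715726 [ 0.44538633 -0.14877708  0.91411713]
side [[563.75253195   0.         319.2259261 ]
 [  0.         563.75253195 235.77872531]
 [  0.           0.           1.        ]] -0.17422846988280874 [0.03631063 0.70117527 0.49736007]
{'time_s': 0.1, 'joints': array([-1.43348843e+00,  4.94151491e-01,  1.34605534e+00,  8.27818686e-06,
        1.30250718e+00, -9.55004124e-02]), 'qd': array([-4.72791574e-05, -1.77683847e-03, -1.77740079e-03,  1.47845629e-03,
        2.23380957e-03, -6.40030822e-04]), 'joint_efforts': array([ 3.24919281e-03, -8.80238414e+01, -3.82549560e+01,  7.07871001e-02,
        4.81544842e-02, -6.97461860e-05]), 'tcp_pos': array([ 0.14418114, -0.60801245,  0.40418353]), 'tool_rot': array([-3.14147778e+00,  1.11548419e-03, -1.33799015e+00]), 'wrist_force': array([-0.8148859 ,  0.24808358, -0.66910786]), 'wrist_torque': array([-0.05685401, -0.01820171, -0.03541052]), 'width': 0.09158012952129431}
```

View pics/top0.png

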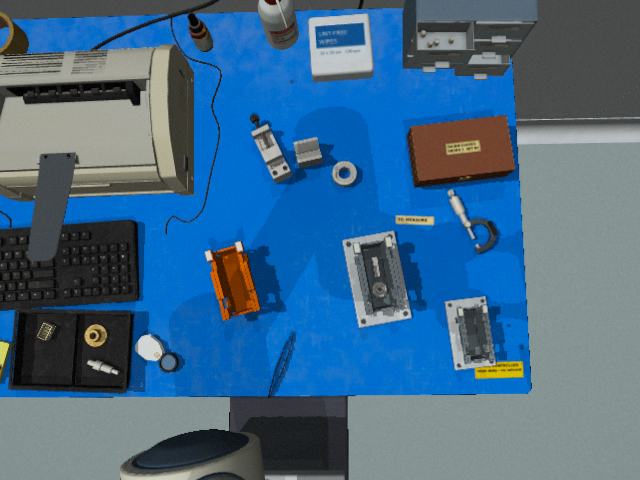

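View pics/side0.png

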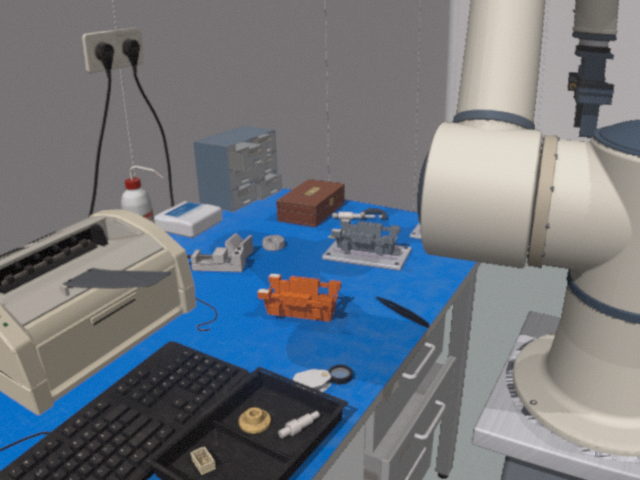

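Two cradles are visible in the top view, at about (378,278) and (471,333). I'll enlarge both and measure them.

```bash
python3 - <<'E'
from h import *
im=cv2.imread('pics/top0.png')
cv2.imwrite('pics/c1.png',cv2.resize(im[220:380,335:505],None,fx=4.5,fy=3.75*1.0 if 0 else 3.75,interpolation=cv2.INTER_CUBIC)[:600,:800] if 0 else cv2.resize(im[222:372,335:505],None,fx=4,fy=4,interpolation=cv2.INTER_CUBIC))
cv2.imwrite('pics/c2.png',cv2.resize(im[230:330,195:275],None,fx=6,fy=6,interpolation=cv2.INTER_CUBIC))
im=cv2.imread('pics/side0.png')
cv2.imwrite('pics/c3.png',cv2.resize(im[205:335,250:420],None,fx=4.5,fy=4.5,interpolation=cv2.INTER_CUBIC))
E
```

```text
(no output)
```

View pics/c1.png

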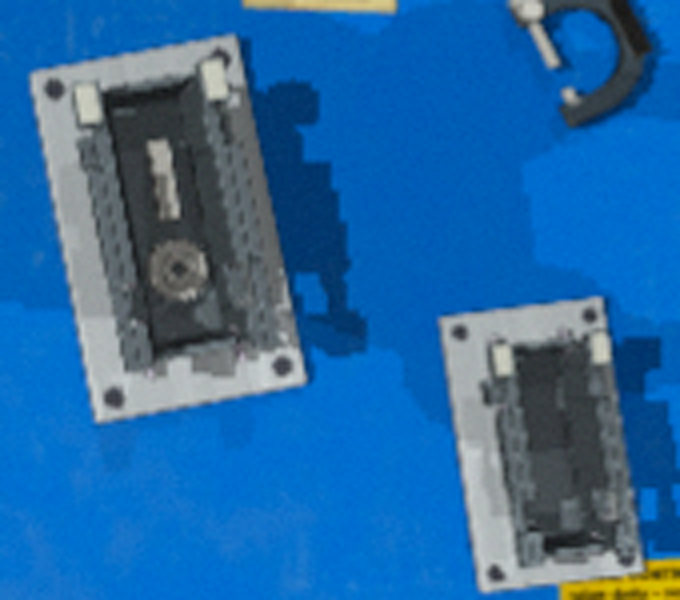

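View pics/c2.png

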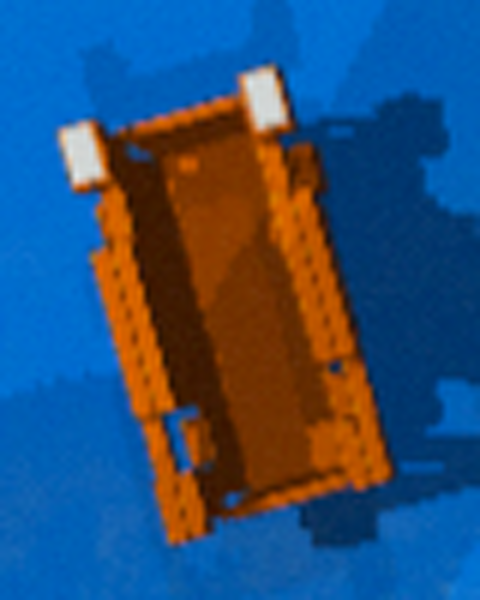

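View pics/c3.png

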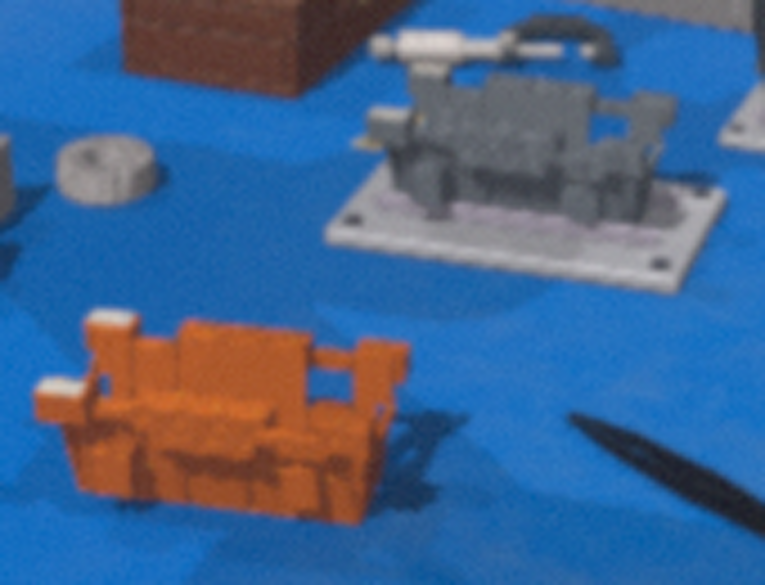

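```bash
python3 - <<'E'
from h import *
d=load('pics/top0.png'.replace('png','npz'))
def rep(n,c,z):
    P=back(d,c,z); 
    print(n,'sides',[round(1e3*np.linalg.norm(P[i]-P[(i+1)%4]),1) for i in range(4)],'ctr',P.mean(0).round(4)*1e3)
    a=(P[0]+P[1]-P[2]-P[3]); print(' yaw(+x toward first edge)',np.arctan2(a[1],a[0]), (P*1e3).round(1).tolist())
rep('big',np.array([[31,72],[237,36],[306,384],[98,422]])/4+[335,222],.008)
rep('small',np.array([[440,318],[603,297],[643,572],[480,592]])/4+[335,222],.008)
rep('orange',np.array([[57,128],[276,65],[392,478],[172,545]])/6+[195,230],.05)
rep('greytote',np.array([[75,88],[226,58],[287,344],[126,373]])/4+[335,222],.058)
E
```

```text
big sides [np.float64(94.4), np.float64(158.0), np.float64(93.5), np.float64(158.7)] ctr [ 486.6 -224.8    8. ]
 yaw(+x toward first edge) 0.16853947615026552 [[557.2, -164.9, 8.0], [572.2, -258.1, 8.0], [416.3, -284.2, 8.0], [400.8, -191.9, 8.0]]
small sides [np.float64(72.9), np.float64(120.3), np.float64(71.7), np.float64(119.9)] ctr [ 389.  -386.6    8. ]
 yaw(+x toward first edge) 0.10260617000244418 [[444.6, -344.3, 8.0], [452.9, -416.7, 8.0], [333.2, -428.4, 8.0], [325.4, -357.2, 8.0]]
orange sides [np.float64(65.7), np.float64(123.3), np.float64(65.2), np.float64(124.3)] ctr [485.   26.4  50. ]
 yaw(+x toward first edge) 0.279913111046574 [[535.9, 75.2, 50.0], [553.2, 11.8, 50.0], [434.6, -22.0, 50.0], [416.5, 40.6, 50.0]]
greytote sides [np.float64(65.6), np.float64(123.2), np.float64(68.5), np.float64(122.0)] ctr [ 489.4 -225.2   58. ]
 yaw(+x toward first edge) 0.16902556346730374 [[543.9, -182.6, 58.0], [555.8, -247.1, 58.0], [434.6, -269.3, 58.0], [423.4, -201.7, 58.0]]
```

The cradle at (378,278) measures about 158×94 mm, so it is the 160×96 one and it also holds the block and gear. The one at (471,333) is about 120×72, a look-alike. Next I'll overlay the models to check.

```bash
cat >> h.py <<'E'
def box(c,yaw,L,W,zs):
    R=np.array([[np.cos(yaw),-np.sin(yaw)],[np.sin(yaw),np.cos(yaw)]])
    q=np.array([[L/2,W/2],[L/2,-W/2],[-L/2,-W/2],[-L/2,W/2]])@R.T+c
    return [np.c_[q,np.full(4,z)] for z in zs]
def draw(im,d,c,yaw,L,W,zs,col,roi,f):
    for B in box(c,yaw,L,W,zs):
        p=(proj(d,B)-[roi[0],roi[1]]+.5)*f-.5
        cv2.polylines(im,[np.round(p*8).astype(int).reshape(-1,1,2)],True,col,1,cv2.LINE_AA,3)
def crop(d,roi,f):
    im=cv2.cvtColor(d['frame'],cv2.COLOR_RGB2BGR)[roi[1]:roi[3],roi[0]:roi[2]]
    return cv2.resize(im,None,fx=f,fy=f,interpolation=cv2.INTER_CUBIC)
E
python3 - <<'E'
from h import *
def both(n,rt,rs,objs):
    ims=[]
    for v,r in(('top',rt),('side',rs)):
        d=load(f'pics/{v}0.npz'); f=400/(r[2]-r[0]); im=crop(d,r,f)
        for o in objs: draw(im,d,*o,r,f)
        ims.append(im)
    h=max(i.shape[0] for i in ims); ims=[cv2.copyMakeBorder(i,0,h-i.shape[0],0,0,0) for i in ims]
    cv2.imwrite(f'pics/ov_{n}.png',np.hstack(ims))
both('or',(195,230,275,330),(250,265,350,330),[(np.array([.485,.0264]),.28,.124,.066,[.05],(0,255,0))])
both('gr',(335,222,420,332),(315,205,415,275),[(np.array([.4866,-.2248]),.1687,.160,.096,[.008],(0,255,0)),(np.array([.4890,-.2245]),.1687,.124,.066,[.058],(0,0,255))])
E
```

```text
(no output)
```

View pics/ov_or.png

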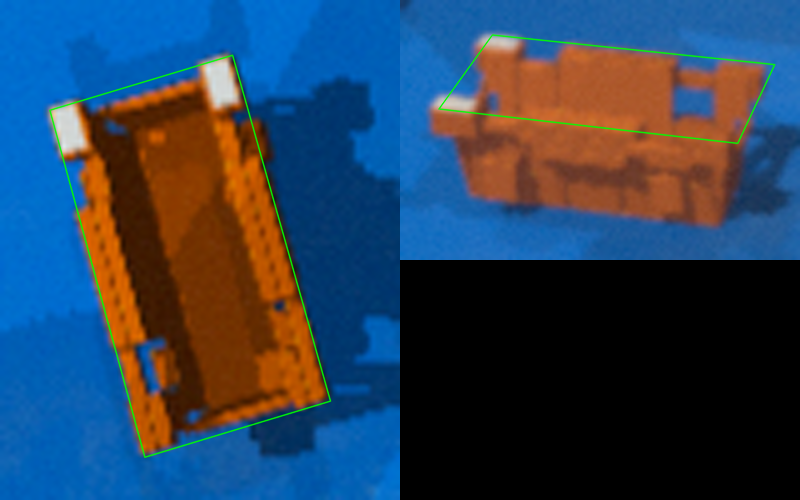

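View pics/ov_gr.png

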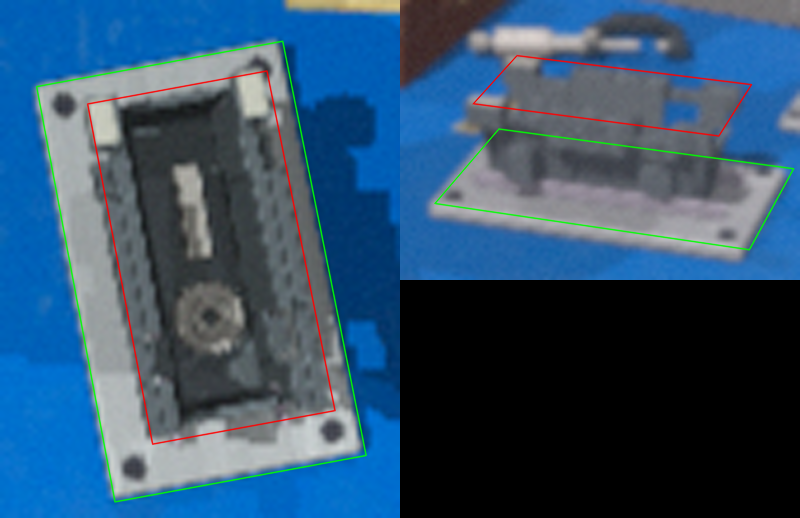

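```bash
cat >> h.py <<'E'
def plan(x,y,z,yaw):
    s=manip.state(); p=s['tcp_pos']; w=s['tool_rot'][2]
    dy=(yaw-w+np.pi)%(2*np.pi)-np.pi
    D=np.array([x,y,z])-p
    for n,a in(('now',w),('after roll',yaw)):
        print(n,'lin mm',(1e3*np.array([D[0]*np.cos(a)+D[1]*np.sin(a),D[0]*np.sin(a)-D[1]*np.cos(a),-D[2]])).round(1))
    print('roll',round(-dy,3),'t',s['time_s'],'tilt',s['tool_rot'],'F',s['wrist_force'].round(2),'w',s['width'])
E
python3 -c "
from h import *
plan(.485,.0264,.33,.28-np.pi/2)"
```

```text
now lin mm [-538.7 -478.    74.2]
after roll lin mm [-515.5 -502.9   74.2]
roll -0.047 t 0.1 tilt [-3.14147778e+00  1.11548419e-03 -1.33799015e+00] F [-0.81  0.25 -0.67] w 0.09158012952129431
```

```bash
python3 -m pendant '[{"linear":[0,0,0],"roll":-0.047},{"linear":[-12,-12,0],"roll":0},{"linear":[-26,-25,0],"roll":0},{"linear":[-28,-27,0],"roll":0},{"linear":[-28,-27,0],"roll":0},{"linear":[-28,-27,0],"roll":0},{"linear":[-28,-27,0],"roll":0},{"linear":[-28,-27,0],"roll":0},{"linear":[-28,-27,0],"roll":0},{"linear":[-28,-27,0],"roll":0},{"linear":[-28,-27,0],"roll":0},{"linear":[-28,-27,0],"roll":0}]' 91
python3 -c "
from h import *
plan(.485,.0264,.33,.28-np.pi/2)"
```

```text
time_s: 1.1
tcp_pos: [0.3335, -0.2503, 0.4047]
tool_rot: [3.142, 0.0, -1.291]
wrist_force: [0.5, -0.3, -0.1]
width: 0.091
now lin mm [-224.2 -221.9   74.7]
after roll lin mm [-224.1 -222.1   74.7]
roll -0.001 t 1.1 tilt [ 3.14154043e+00  1.31300136e-04 -1.29141831e+00] F [ 0.49 -0.33 -0.05] w 0.0909967984156488
```

```bash
python3 -m pendant '[{"linear":[-28,-27,5],"roll":0},{"linear":[-28,-27,8],"roll":0},{"linear":[-28,-27,8],"roll":0},{"linear":[-28,-27,8],"roll":0},{"linear":[-28,-27,8],"roll":0},{"linear":[-28,-27,8],"roll":0},{"linear":[-24,-25,8],"roll":0},{"linear":[-18,-20,8],"roll":0},{"linear":[-10,-10,8],"roll":0},{"linear":[-4,-5,6],"roll":0},{"linear":[0,0,0],"roll":0}]'
python3 -c "
from h import *
plan(.485,.0264,.214,.28-np.pi/2)
snap('top','pics/top1.png');snap('side','pics/side1.png')"
```

```text
time_s: 2.02
tcp_pos: [0.4848, 0.0253, 0.3286]
tool_rot: [3.14, 0.001, -1.289]
wrist_force: [-1.2, 0.8, 0.9]
width: 0.0907
now lin mm [ -1.   -0.5 114.6]
after roll lin mm [ -1.   -0.5 114.6]
roll 0.001 t 2.0167 tilt [ 3.13995198e+00  6.39073884e-04 -1.28943719e+00] F [-1.21  0.8   0.93] w 0.09068950075189289
```

View pics/top1.png

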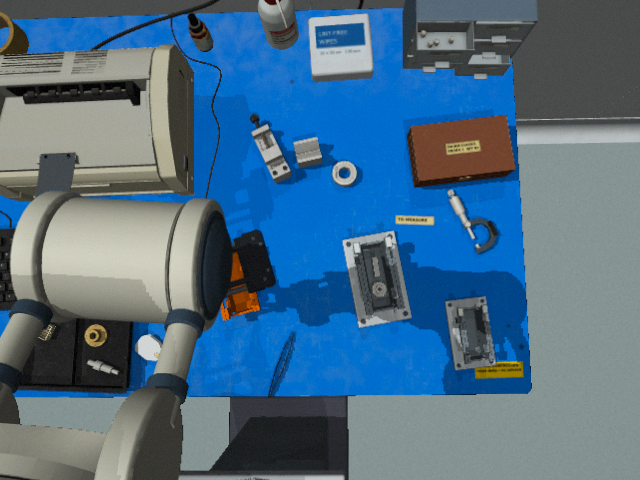

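View pics/side1.png

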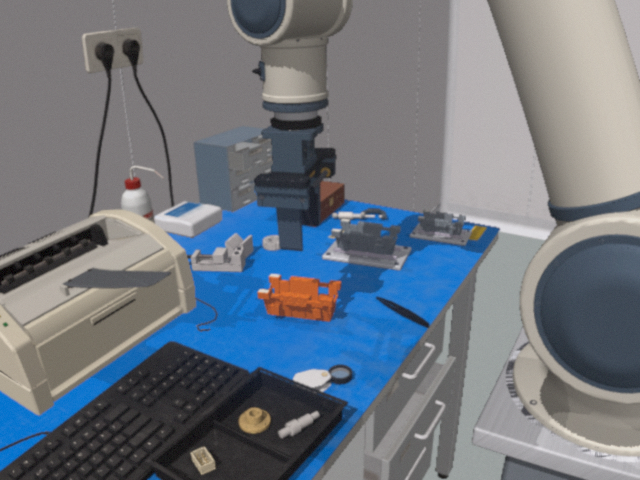

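Gripper is above the orange tote (side view: fingers at about (290,245), tote at (300,297)) with jaws across its width. Descending.

```bash
python3 -m pendant '[{"linear":[-1,0,10],"roll":0},{"linear":[0,0,20],"roll":0},{"linear":[0,0,20],"roll":0},{"linear":[0,0,20],"roll":0},{"linear":[0,0,18],"roll":0},{"linear":[0,0,14],"roll":0},{"linear":[0,0,9],"roll":0},{"linear":[0,0,4],"roll":0},{"linear":[0,0,0],"roll":0}]'
python3 -c "
from h import *
plan(.485,.0264,.214,.28-np.pi/2)
snap('side','pics/side2.png')"
```

```text
time_s: 2.87
tcp_pos: [0.4843, 0.0248, 0.2146]
tool_rot: [3.141, 0.0, -1.292]
wrist_force: [-1.0, 0.6, -0.7]
width: 0.0911
now lin mm [-1.3 -1.1  0.6]
after roll lin mm [-1.3 -1.1  0.6]
roll -0.001 t 2.8667 tilt [ 3.14091969e+00  2.02645794e-04 -1.29189725e+00] F [-1.01  0.63 -0.68] w 0.09108508845942023
```

View pics/side2.png

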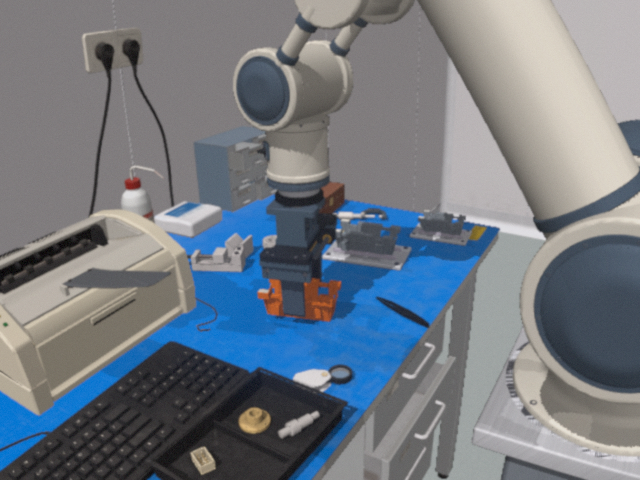

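```bash
python3 - <<'E'
from h import *
d=load('pics/side2.npz')
s=manip.state();p=s['tcp_pos'];a=.28
for lat in(.045,.059):
  for l in(-.016,.016):
    q=p+np.array([np.cos(a)*l-np.sin(a)*lat,np.sin(a)*l+np.cos(a)*lat,-.191]); print(lat,l,proj(d,q))
r=(230,230,350,330);im=crop(d,r,6)
draw(im,d,np.array([.485,.0264]),.28,.124,.066,[.05],(0,255,0),r,6)
draw(im,d,p[:2],.28,.032,.118,[p[2]-.191],(0,0,255),r,6)
cv2.imwrite('pics/s2c.png',im)
E
```

```text
0.045 -0.016 [[304.81587261 314.70373306]]
0.045 0.016 [[285.5833977  312.33273366]]
0.059 -0.016 [[302.32661829 319.33122064]]
0.059 0.016 [[282.85909056 316.88253425]]
```

View pics/s2c.png

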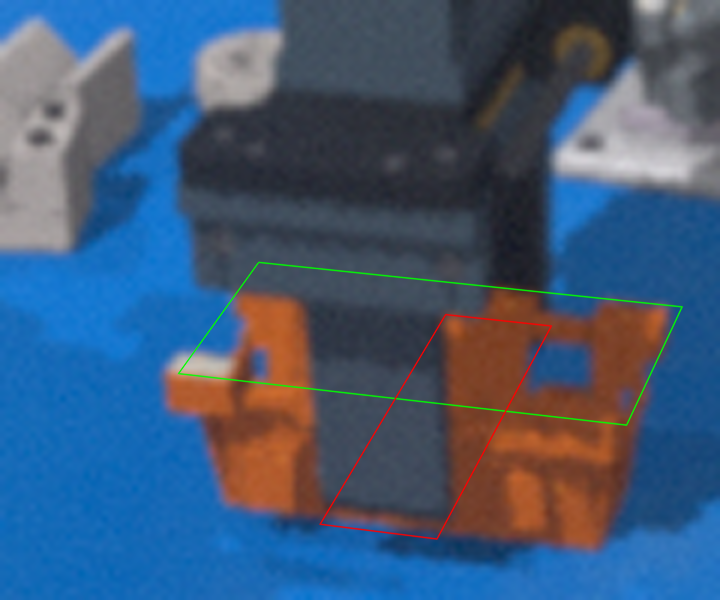

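```bash
python3 -m pendant '[{"linear":[0,0,0],"roll":0},{"linear":[0,0,0],"roll":0},{"linear":[0,0,0],"roll":0},{"linear":[0,0,0],"roll":0},{"linear":[0,0,0],"roll":0},{"linear":[0,0,0],"roll":0}]' 60 20; python3 -c "
from h import *
plan(.485,.0264,.214,.28-np.pi/2)"
```

```text
time_s: 3.42
tcp_pos: [0.4845, 0.0256, 0.2151]
tool_rot: [-3.141, -0.0, -1.291]
wrist_force: [-1.3, 1.4, 8.2]
width: 0.0657
now lin mm [-0.7 -0.7  1.1]
after roll lin mm [-0.7 -0.7  1.1]
roll -0.0 t 3.4167 tilt [-3.14103567e+00 -1.44535713e-04 -1.29083979e+00] F [-1.31  1.36  8.18] w 0.06568975347620479
```

```bash
python3 -m pendant '[{"linear":[0,0,-4],"roll":0},{"linear":[0,0,-10],"roll":0},{"linear":[0,0,-20],"roll":0},{"linear":[0,0,-25],"roll":0},{"linear":[0,0,-30],"roll":0},{"linear":[0,0,-25],"roll":0},{"linear":[0,0,-15],"roll":0},{"linear":[0,0,-6],"roll":0},{"linear":[0,0,0],"roll":0}]'; python3 -c "
from h import *
plan(.4866,-.2248,.35,.1687+np.pi/2)
snap('side','pics/side3.png')"
```

```text
time_s: 4.17
tcp_pos: [0.4845, 0.0255, 0.3508]
tool_rot: [-3.14, -0.001, -1.291]
wrist_force: [-0.4, -0.3, -1.5]
width: 0.0658
now lin mm [241.1  67.2   0.8]
after roll lin mm [-247.1  -40.     0.8]
roll -3.03 t 4.1667 tilt [-3.13955333e+00 -8.07561846e-04 -1.29089404e+00] F [-0.35 -0.32 -1.47] w 0.06577324098075331
```

View pics/side3.png

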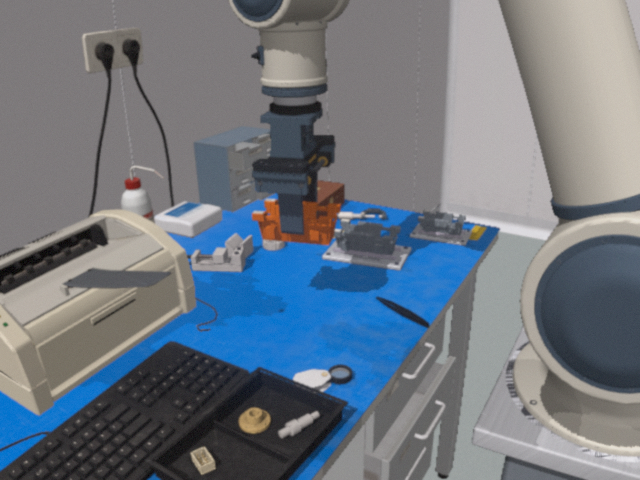

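Held level. Now the half turn at height.

```bash
python3 -m pendant '[{"linear":[0,0,0],"roll":-0.06},{"linear":[0,0,0],"roll":-0.12},{"linear":[0,0,0],"roll":-0.12},{"linear":[0,0,0],"roll":-0.12},{"linear":[0,0,0],"roll":-0.12},{"linear":[0,0,0],"roll":-0.12},{"linear":[0,0,0],"roll":-0.12},{"linear":[0,0,0],"roll":-0.12},{"linear":[0,0,0],"roll":-0.12},{"linear":[0,0,0],"roll":-0.12},{"linear":[0,0,0],"roll":-0.12},{"linear":[0,0,0],"roll":-0.12}]'
python3 -m pendant '[{"linear":[0,0,0],"roll":-0.12},{"linear":[0,0,0],"roll":-0.12},{"linear":[0,0,0],"roll":-0.12},{"linear":[0,0,0],"roll":-0.12},{"linear":[0,0,0],"roll":-0.12},{"linear":[0,0,0],"roll":-0.12},{"linear":[0,0,0],"roll":-0.12},{"linear":[0,0,0],"roll":-0.12},{"linear":[0,0,0],"roll":-0.12},{"linear":[0,0,0],"roll":-0.12},{"linear":[0,0,0],"roll":-0.12},{"linear":[0,0,0],"roll":-0.12}]'
python3 -c "
from h import *
plan(.4866,-.2248,.32,.1687+np.pi/2)"
```

```text
time_s: 5.22
tcp_pos: [0.4841, 0.0255, 0.3481]
tool_rot: [-3.141, 0.003, 0.095]
wrist_force: [0.2, -0.5, -3.0]
width: 0.0661
time_s: 6.22
tcp_pos: [0.4841, 0.0255, 0.3481]
tool_rot: [-3.139, -0.0, 1.535]
wrist_force: [0.1, 0.5, -2.1]
width: 0.0659
now lin mm [-250.    11.5   28.1]
after roll lin mm [-247.1  -39.5   28.1]
roll -0.205 t 6.2167 tilt [-3.13881085e+00 -6.40462662e-05  1.53490556e+00] F [ 0.05  0.45 -2.14] w 0.06591248352264341
```

```bash
python3 -m pendant '[{"linear":[0,0,0],"roll":-0.11},{"linear":[0,0,0],"roll":-0.095},{"linear":[-12,-2,0],"roll":0},{"linear":[-26,-4,0],"roll":0},{"linear":[-30,-5,0],"roll":0},{"linear":[-34,-5,4],"roll":0},{"linear":[-34,-5,4],"roll":0},{"linear":[-34,-5,4],"roll":0},{"linear":[-33,-5,4],"roll":0},{"linear":[-26,-5,4],"roll":0},{"linear":[-13,-3,4],"roll":0},{"linear":[-5,-1,4],"roll":0}]'
python3 -m pendant '[{"linear":[0,0,0],"roll":0},{"linear":[0,0,0],"roll":0}]'
python3 -c "
from h import *
plan(.4866,-.2248,.32,.1687+np.pi/2)
snap('side','pics/side4.png');snap('top','pics/top4.png')"
```

```text
time_s: 7.22
tcp_pos: [0.4847, -0.2265, 0.32]
tool_rot: [-3.14, -0.001, 1.732]
wrist_force: [0.0, -0.5, -2.5]
width: 0.0659
time_s: 7.38
tcp_pos: [0.4849, -0.2238, 0.3209]
tool_rot: [-3.14, -0.002, 1.734]
wrist_force: [0.1, 0.2, -2.3]
width: 0.0657
now lin mm [-1.3  1.6  0.9]
after roll lin mm [-1.3  1.5  0.9]
roll -0.005 t 7.3833 tilt [-3.14014048e+00 -1.63523279e-03  1.73400810e+00] F [ 0.13  0.23 -2.25] w 0.06574605974582837
```

View pics/side4.png

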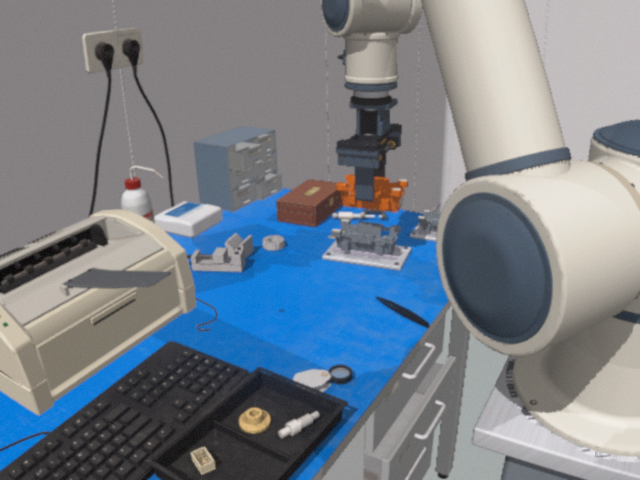

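View pics/top4.png

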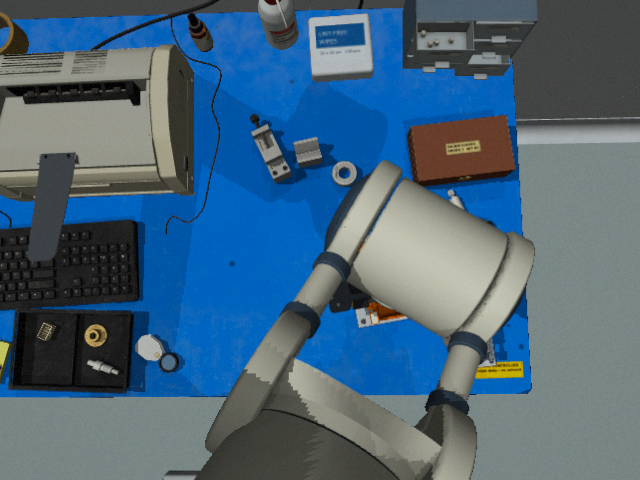

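```bash
python3 - <<'E'
from h import *
s=manip.state();p=s['tcp_pos'];y=s['tool_rot'][2]-np.pi/2
zt=p[2]-.172+.008
print(p,y)
ims=[]
for v,r in(('top',(345,280,425,340)),('side',(325,165,425,240))):
    d=load(f'pics/{v}4.npz');f=400/(r[2]-r[0]);im=crop(d,r,f)
    draw(im,d,p[:2],y,.124,.066,[zt],(0,255,0),r,f); ims.append(im)
cv2.imwrite('pics/ov4.png',np.hstack(ims))
E
```

```text
[ 0.48513402 -0.22346484  0.32162155] 0.16440086444423896
```

View pics/ov4.png

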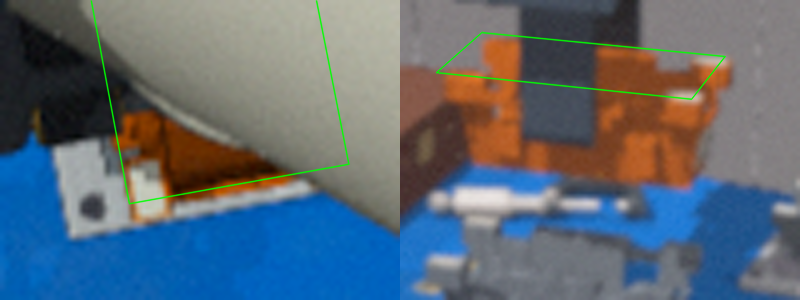

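```bash
python3 -c "
from h import *
plan(.4845,-.2263,.279,.1687+np.pi/2)"
```

```text
now lin mm [-2.7 -1.1 42.6]
after roll lin mm [-2.7 -1.1 42.6]
roll -0.004 t 7.4833 tilt [-3.14116573e+00 -6.43373742e-04  1.73519719e+00] F [-0.64  0.62 -1.66] w 0.06588547928826005
```

```bash
python3 -m pendant '[{"linear":[-1.5,-1,6],"roll":-0.004},{"linear":[-1.2,0,10],"roll":0},{"linear":[0,0,12],"roll":0},{"linear":[0,0,9],"roll":0},{"linear":[0,0,5],"roll":0},{"linear":[0,0,0],"roll":0},{"linear":[0,0,0],"roll":0}]'
cat > ov.py <<'E'
from h import *
import sys
k=sys.argv[1]
s=manip.state();p=s['tcp_pos'];y=s['tool_rot'][2]-np.pi/2
off=float(sys.argv[2])/1e3
c=p[:2]-off*np.array([np.cos(y),np.sin(y)])
print(p,y,s['wrist_force'].round(2),s['time_s'])
for v,r in(('top',(335,220,435,345)),('side',(315,190,425,275))):
    d=snap(v,f'pics/{v}{k}.png');f=480/(r[2]-r[0]) if v=='top' else 780/(r[2]-r[0]);im=crop(d,r,f)
    cv2.imwrite(f'pics/{v}{k}r.png',im.copy())
    draw(im,d,c,y,.124,.066,[p[2]-.172+.008],(0,255,0),r,f)
    cv2.imwrite(f'pics/{v}{k}o.png',im)
E
python3 ov.py 5 2.75
```

```text
time_s: 8.07
tcp_pos: [0.4846, -0.2275, 0.2795]
tool_rot: [-3.141, -0.0, 1.738]
wrist_force: [0.0, 0.6, -2.3]
width: 0.0662
[ 0.4845897  -0.22748174  0.27946365] 0.16736285946948337 [ 0.01  0.58 -2.34] 8.0667
```

View pics/side5o.png

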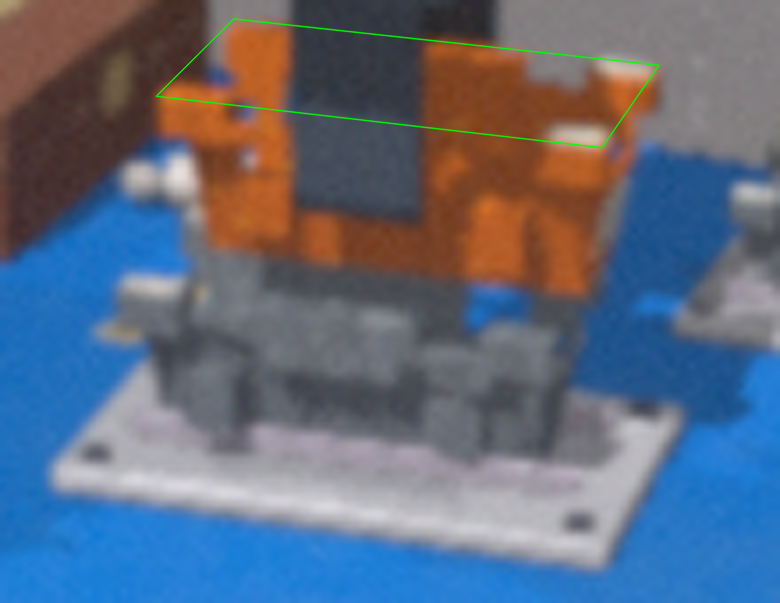

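View pics/top5o.png

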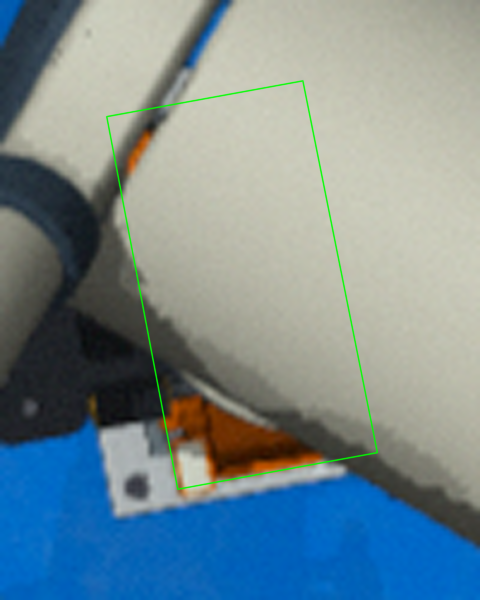

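```bash
python3 - <<'E'
from h import *
d=load('pics/side5.npz');f=780/110
p=.27946;zo=p-.164
e=np.array([np.cos(.1687),np.sin(.1687)]);n=np.array([-e[1],e[0]])
def loc(uv,z): 
    q=back(d,(np.array(uv)+.5)/f-.5+[315,190],z)[0,:2]-[.4866,-.2248]; return (1e3*np.array([q@e,q@n])).round(1)
print('or front near',loc([607,147],zo),'or rear near',loc([157,97],zo),'or front far outer',loc([658,68],zo))
print('grey front near',loc([116,294],.058),'grey front far',loc([190,160],.058))
print('plate',loc([52,470],.008),loc([607,552],.008),loc([683,402],.008))
for v in('top','side'):
    d=load(f'pics/{v}5.npz'); 
d=load('pics/top5.npz');f=4.8
print('top or front-left',(lambda q:(1e3*np.array([q@e,q@n])).round(1))(back(d,(np.array([181,491])+.5)/f-.5+[335,220],zo)[0,:2]-[.4866,-.2248]))
print('top plate rear-left',(lambda q:(1e3*np.array([q@e,q@n])).round(1))(back(d,(np.array([116,516])+.5)/f-.5+[335,220],.008)[0,:2]-[.4866,-.2248]))
E
python3 - <<'E'
import cv2
im=cv2.imread('pics/top5.png')[295:335,340:420]
cv2.imwrite('pics/t5z.png',cv2.resize(im,None,fx=10,fy=10,interpolation=cv2.INTER_CUBIC))
E
```

```text
or front near [-68.5  30.1] or rear near [56.2 31.4] or front far outer [-67.7 -32.7]
grey front near [67.  36.9] grey front far [ 80.7 -65. ]
plate [81.8 50.8] [-77.4  50.9] [-75.6 -48.7]
top or front-left [-68.1  29.7]
top plate rear-left [-78.2  48. ]
```

View pics/t5z.png

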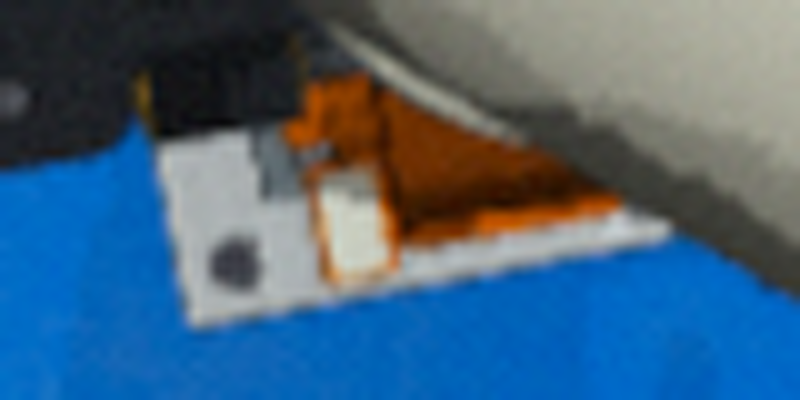

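The orange tote is about 2–3 mm too far to −y of the cradle axis in both views, and along x it sits about 10 mm short of the notches, as intended. I'll correct the lateral offset.

```bash
python3 -m pendant '[{"linear":[1.5,0,2],"roll":0},{"linear":[1,0,3],"roll":0},{"linear":[0,0,2],"roll":0},{"linear":[0,0,0],"roll":0},{"linear":[0,0,0],"roll":0}]'
python3 ov.py 6 2; python3 - <<'E'
import cv2
im=cv2.imread('pics/top6.png')[295:335,340:420]
cv2.imwrite('pics/t6z.png',cv2.resize(im,None,fx=10,fy=10,interpolation=cv2.INTER_CUBIC))
E
```

```text
time_s: 8.58
tcp_pos: [0.4841, -0.2251, 0.2726]
tool_rot: [-3.141, -0.0, 1.738]
wrist_force: [0.0, -0.7, -2.8]
width: 0.0659
[ 0.4841338  -0.22506969  0.27261702] 0.16721428752346834 [ 0.04 -0.74 -2.82] 8.5833
```

View pics/side6r.png

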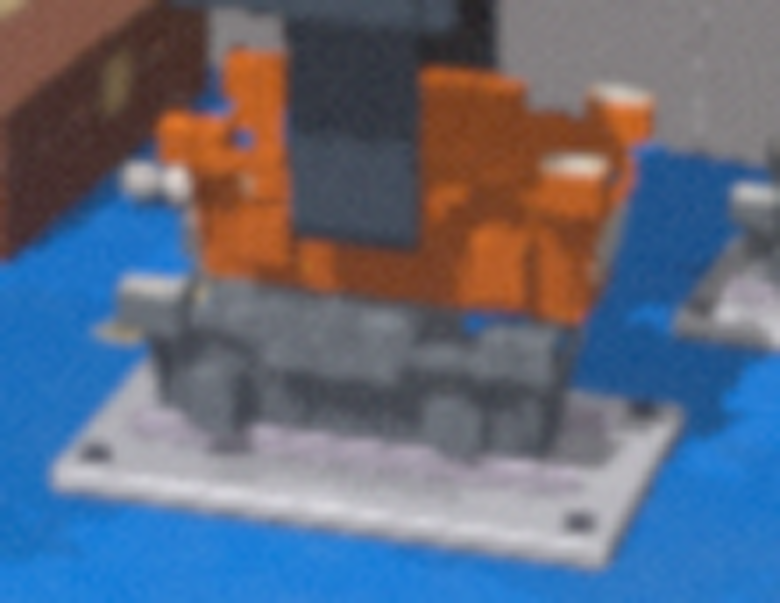

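View pics/t6z.png

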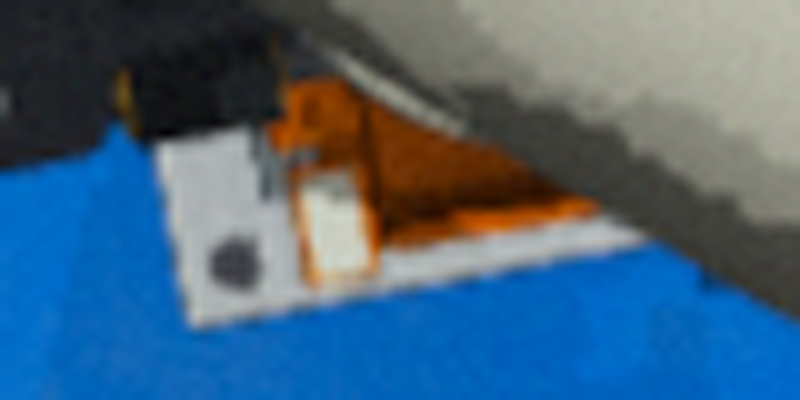

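```bash
python3 - <<'E'
from h import *
e=np.array([np.cos(.1687),np.sin(.1687)]);n=np.array([-e[1],e[0]]); c=np.array([.4866,-.2248])
L=lambda q:(1e3*np.array([(q-c)@e,(q-c)@n])).round(1)
d=load('pics/top6.npz'); z=.2726-.164
print(L(back(d,np.array([309,288])/10-.45+[340,295],z)[0,:2]), L(back(d,np.array([191,328])/10-.45+[340,295],.008)[0,:2]),L(back(d,np.array([157,141])/10-.45+[340,295],.008)[0,:2]))
d=load('pics/side6.npz');f=780/110
g=lambda uv,z:L(back(d,(np.array(uv)+.5)/f-.5+[315,190],z)[0,:2])
print(g([604,174],z),g([156,124],z),g([655,97],z))
E
```

```text
[-70.1  32.6] [-78.6  48.2] [-45.2  48. ]
[-68.4  32.1] [55.7 33.9] [-68.1 -28.1]
```

```bash
python3 -m pendant '[{"linear":[0.5,0,1],"roll":-0.002},{"linear":[0,0,2],"roll":0},{"linear":[0,0,2],"roll":0},{"linear":[0,0,1.5],"roll":0},{"linear":[0,0,1],"roll":0},{"linear":[0,0,0],"roll":0},{"linear":[0,0,0],"roll":0}]'
```

```text
time_s: 9.27
tcp_pos: [0.4841, -0.2246, 0.2651]
tool_rot: [-3.141, -0.0, 1.74]
wrist_force: [-0.3, -0.4, -2.2]
width: 0.0662
```

```bash
for i in 1; do python3 -m pendant '[{"linear":[0,0,0.7],"roll":0},{"linear":[0,0,0.6],"roll":0},{"linear":[0,0,0],"roll":0}]'; done
python3 -m pendant '[{"linear":[0,0,0.6],"roll":0},{"linear":[0,0,0],"roll":0}]'
```

```text
time_s: 9.52
tcp_pos: [0.484, -0.2246, 0.2639]
tool_rot: [-3.142, -0.0, 1.74]
wrist_force: [0.7, 0.4, -2.3]
width: 0.0658
time_s: 9.68
tcp_pos: [0.484, -0.2246, 0.2632]
tool_rot: [-3.142, -0.0, 1.74]
wrist_force: [-1.1, -0.1, -3.0]
width: 0.066
```

```bash
python3 -m pendant '[{"linear":[0,0,0.6],"roll":0},{"linear":[0,0,0],"roll":0}]'; python3 -m pendant '[{"linear":[0,0,0.5],"roll":0},{"linear":[0,0,0],"roll":0}]'
```

```text
time_s: 9.85
tcp_pos: [0.4841, -0.2246, 0.2631]
tool_rot: [3.141, 0.0, 1.74]
wrist_force: [-1.4, 1.8, 4.7]
width: 0.066
time_s: 10.02
tcp_pos: [0.4841, -0.2246, 0.263]
tool_rot: [3.141, 0.0, 1.74]
wrist_force: [-3.7, 2.3, 14.9]
width: 0.0662
```

Contact came at TCP z 0.263, which matches rail height (the grasp is 1 mm above the grip point). I'll unload the press and then open gently.

```bash
python3 -m pendant '[{"linear":[0,0,-0.7],"roll":0},{"linear":[0,0,0],"roll":0}]'; python3 -m pendant '[{"linear":[0,0,0],"roll":0},{"linear":[0,0,0],"roll":0},{"linear":[0,0,0],"roll":0},{"linear":[0,0,0],"roll":0}]' 86
python3 ov.py 7 2
```

```text
time_s: 10.18
tcp_pos: [0.4841, -0.2246, 0.2631]
tool_rot: [3.141, 0.0, 1.74]
wrist_force: [0.9, 0.8, -2.2]
width: 0.0655
time_s: 10.52
tcp_pos: [0.4841, -0.2246, 0.2629]
tool_rot: [3.142, 0.0, 1.74]
wrist_force: [0.2, -0.1, -0.5]
width: 0.0856
[ 0.48411021 -0.22464477  0.26287899] 0.16919433875343515 [ 0.22 -0.14 -0.52] 10.5167
```

View pics/side7r.png

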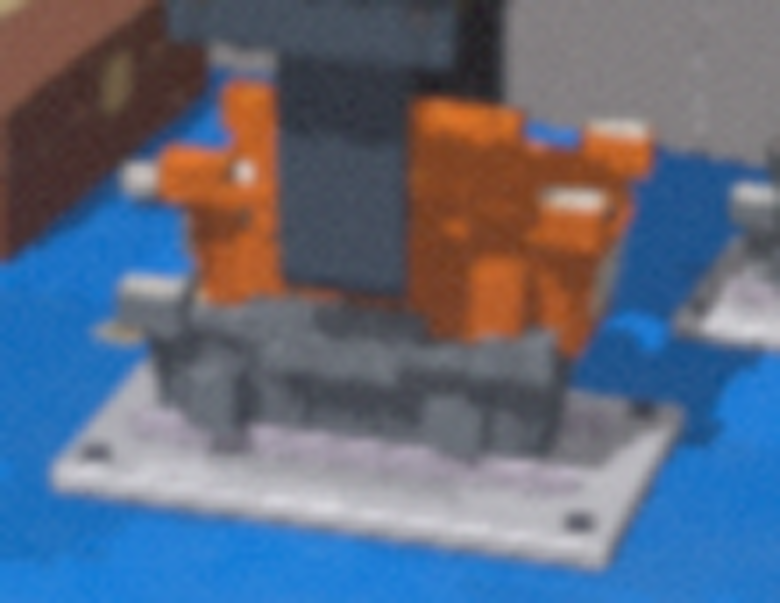

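Tote rests on the rails, released. Now I'll lift clear, move to its front (label) end on the robot side, and close the fingers.

```bash
python3 -m pendant '[{"linear":[0,0,-4],"roll":0},{"linear":[0,0,-10],"roll":0},{"linear":[0,0,-15],"roll":0},{"linear":[0,0,-14],"roll":0},{"linear":[0,0,-5],"roll":0},{"linear":[0,0,0],"roll":0}]' 88
python3 -m pendant '[{"linear":[0,-10,0],"roll":0},{"linear":[0,-20,0],"roll":0},{"linear":[0,-25,0],"roll":0},{"linear":[0,-20,0],"roll":0},{"linear":[0,-10,0],"roll":0},{"linear":[0,-5,0],"roll":0},{"linear":[0,0,0],"roll":0},{"linear":[0,0,0],"roll":0},{"linear":[0,0,0],"roll":0},{"linear":[0,0,0],"roll":0}]' 0 20
python3 ov.py 8 0; python3 - <<'E'
import cv2
im=cv2.imread('pics/top8.png')[220:340,320:440]
cv2.imwrite('pics/t8z.png',cv2.resize(im,None,fx=5,fy=5,interpolation=cv2.INTER_CUBIC))
E
```

```text
time_s: 11.12
tcp_pos: [0.4844, -0.2248, 0.3126]
tool_rot: [3.139, 0.002, 1.74]
wrist_force: [-0.1, 0.7, -0.9]
width: 0.0877
time_s: 11.95
tcp_pos: [0.3961, -0.2398, 0.3108]
tool_rot: [3.141, 0.0, 1.741]
wrist_force: [0.7, -0.7, -0.1]
width: 0.0244
[ 0.39605236 -0.23975248  0.3108267 ] 0.16976631181801682 [ 0.73 -0.68 -0.13] 11.95
```

View pics/side8r.png

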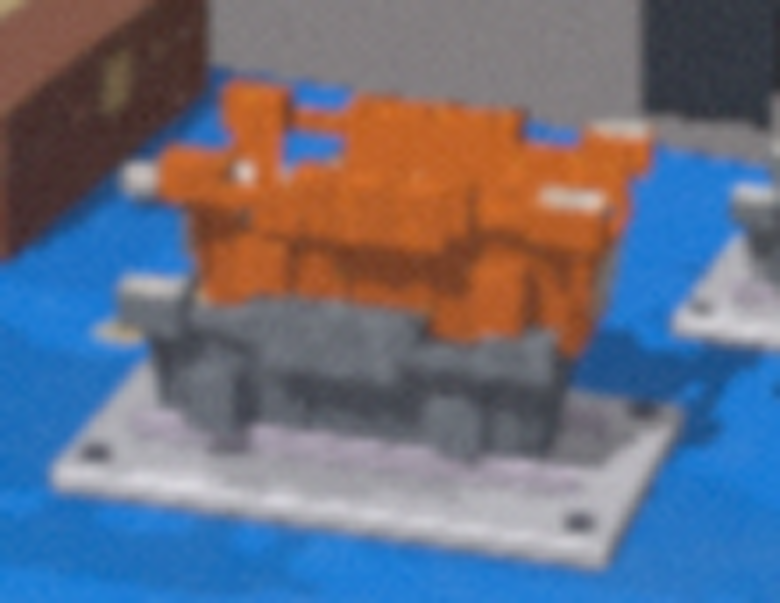

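View pics/t8z.png

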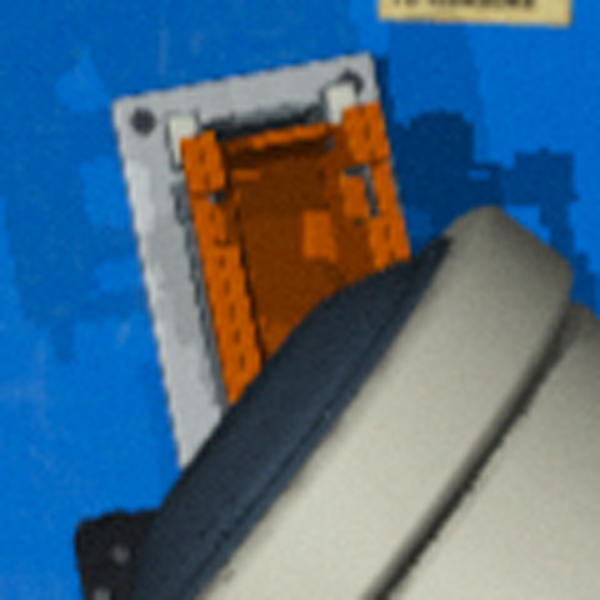

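```bash
python3 - <<'E'
from h import *
e=np.array([np.cos(.1687),np.sin(.1687)]);n=np.array([-e[1],e[0]]); c=np.array([.4866,-.2248])
L=lambda q:(1e3*np.array([(q-c)@e,(q-c)@n])).round(1)
d=load('pics/top8.npz')
g=lambda uv,z:L(back(d,(np.array(uv)+.5)/5-.5+[320,220],z)[0,:2])
print('orange rear',g([180,140],.098),g([379,103],.098),'grey front',g([165,119],.058),g([352,83],.058),'plate',g([113,104],.008),g([371,55],.008))
E
python3 -c "
from h import *
plan(.396,-.2395,.257,.1687+np.pi/2)"
```

```text
orange rear [53.  32.5] [ 53.1 -33.2] grey front [64.9 33.7] [ 65.4 -31.2] plate [79.1 48.3] [ 79.7 -46.5]
now lin mm [ 0.2  0.2 53.8]
after roll lin mm [ 0.2  0.2 53.8]
roll 0.001 t 12.05 tilt [3.14145161e+00 6.52597947e-05 1.74060284e+00] F [ 0.27  0.71 -0.56] w 0.016418855851082905
```

```bash
python3 -m pendant '[{"linear":[0,0,6],"roll":0},{"linear":[0,0,12],"roll":0},{"linear":[0,0,14],"roll":0},{"linear":[0,0,11],"roll":0},{"linear":[0,0,7],"roll":0},{"linear":[0,0,4],"roll":0},{"linear":[0,0,0],"roll":0}]'
python3 ov.py 9 0
```

```text
time_s: 12.63
tcp_pos: [0.3953, -0.2397, 0.2562]
tool_rot: [-3.141, -0.001, 1.74]
wrist_force: [0.4, -0.1, -0.8]
width: 0.0008
[ 0.39531425 -0.2396555   0.25618688] 0.1693292883343469 [ 0.41 -0.11 -0.75] 12.6333
```

View pics/side9r.png

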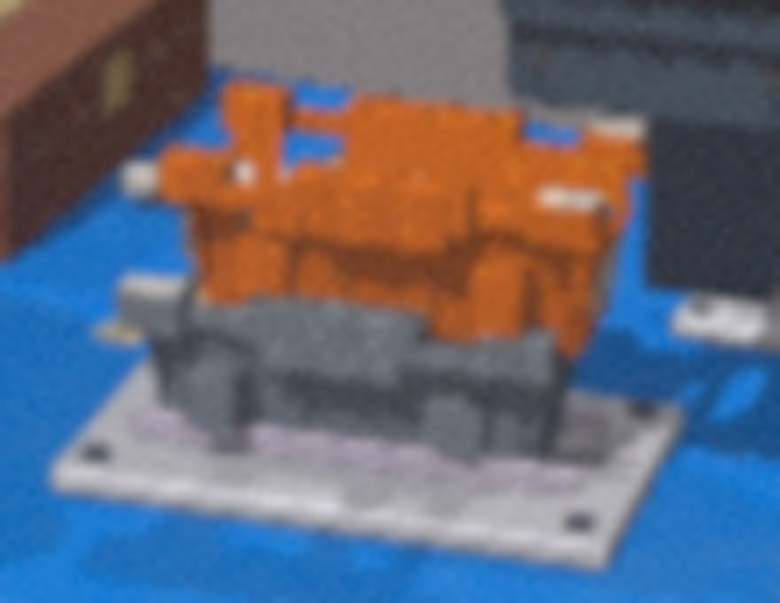

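```bash
python3 -m pendant '[{"linear":[0,1.5,0],"roll":0},{"linear":[0,1.5,0],"roll":0},{"linear":[0,1.5,0],"roll":0},{"linear":[0,1.5,0],"roll":0},{"linear":[0,1.5,0],"roll":0},{"linear":[0,1.2,0],"roll":0}]'
python3 -m pendant '[{"linear":[0,1.2,0],"roll":0},{"linear":[0,1.2,0],"roll":0},{"linear":[0,1.2,0],"roll":0}]'
python3 -m pendant '[{"linear":[0,1.2,0],"roll":0},{"linear":[0,1.2,0],"roll":0},{"linear":[0,1.2,0],"roll":0}]'
python3 ov.py 10 0
```

```text
time_s: 13.23
tcp_pos: [0.4041, -0.2383, 0.257]
tool_rot: [3.141, 0.0, 1.74]
wrist_force: [-1.0, -1.3, 0.4]
width: 0.0001
time_s: 13.48
tcp_pos: [0.4074, -0.2376, 0.2569]
tool_rot: [-3.141, -0.0, 1.74]
wrist_force: [-2.9, -0.5, 0.7]
width: 0.0005
time_s: 13.73
tcp_pos: [0.4111, -0.2371, 0.2569]
tool_rot: [-3.141, -0.0, 1.74]
wrist_force: [-2.1, 0.4, 1.0]
width: 0.0004
[ 0.41108327 -0.23705509  0.25689229] 0.16918820429056325 [-2.07  0.35  1.01] 13.7333
```

View pics/side10r.png

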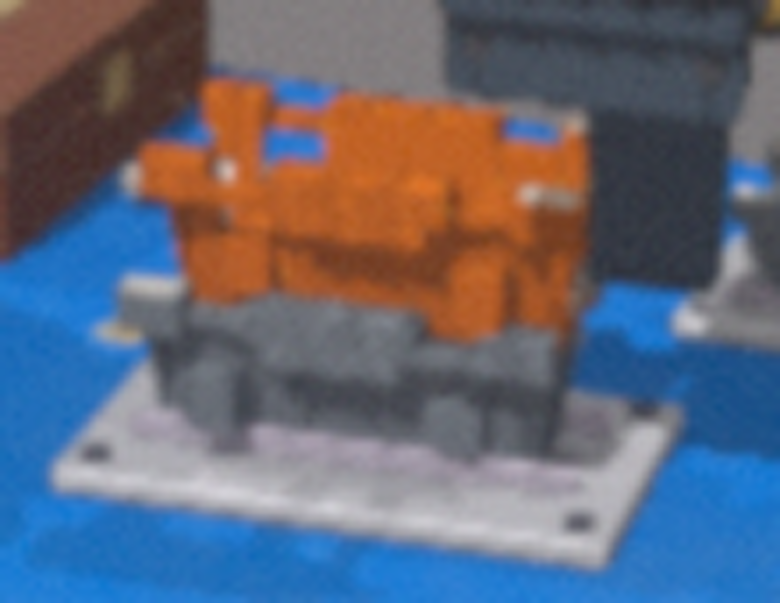

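Sliding at 2–3 N; the tote has moved about 4 mm and is still riding the rails. Continuing.

```bash
python3 -m pendant '[{"linear":[0,1.2,0],"roll":0},{"linear":[0,1.2,0],"roll":0}]'
python3 -m pendant '[{"linear":[0,1,0],"roll":0},{"linear":[0,1,0],"roll":0}]'
python3 -m pendant '[{"linear":[0,1,0],"roll":0}]'
python3 -c "
from h import *
snap('side','pics/side11.png')
im=cv2.imread('pics/side11.png')[190:275,315:425]; cv2.imwrite('pics/s11.png',cv2.resize(im,None,fx=7,fy=7,interpolation=cv2.INTER_CUBIC))"
```

```text
time_s: 14.0
tcp_pos: [0.4134, -0.2367, 0.2569]
tool_rot: [-3.142, -0.0, 1.74]
wrist_force: [-1.7, 0.0, 0.9]
width: 0.0002
time_s: 14.17
tcp_pos: [0.4155, -0.2363, 0.2569]
tool_rot: [3.142, 0.0, 1.74]
wrist_force: [-1.9, -0.2, -0.4]
width: 0.0002
time_s: 14.25
tcp_pos: [0.4166, -0.2362, 0.2569]
tool_rot: [3.141, 0.0, 1.74]
wrist_force: [-1.3, -0.9, 0.2]
width: 0.0005
```

View pics/s11.png

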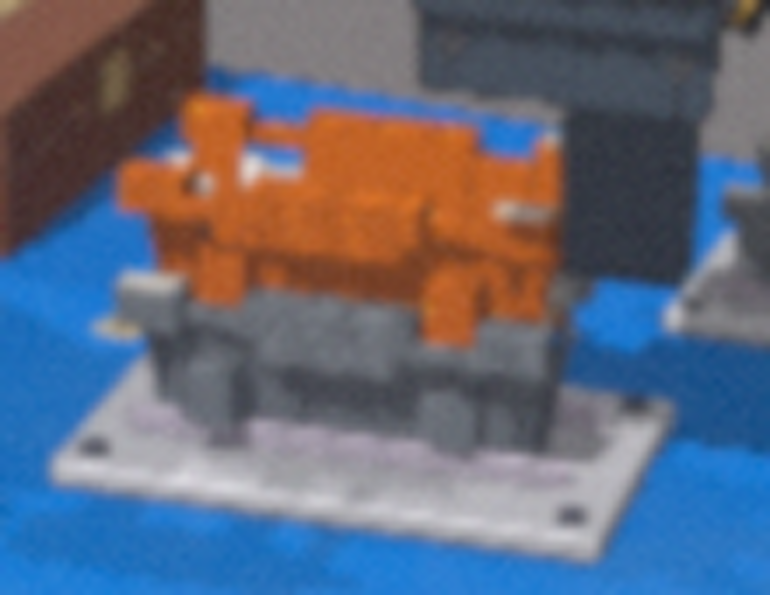

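The tote has dropped: the rim moved about 20 px down in the crop, and the wide foot is in its notch at (450,330). I'll back off and check height and level.

```bash
python3 -m pendant '[{"linear":[0,-4,0],"roll":0},{"linear":[0,-10,0],"roll":0},{"linear":[0,-15,0],"roll":0},{"linear":[0,-15,-10],"roll":0},{"linear":[0,-10,-25],"roll":0},{"linear":[0,0,-30],"roll":0},{"linear":[0,0,-15],"roll":0},{"linear":[0,0,0],"roll":0}]'
python3 ov.py 12 0; python3 - <<'E'
import cv2
im=cv2.imread('pics/top12.png')[220:340,320:440]
cv2.imwrite('pics/t12z.png',cv2.resize(im,None,fx=5,fy=5,interpolation=cv2.INTER_CUBIC))
E
```

```text
time_s: 14.97
tcp_pos: [0.3627, -0.2458, 0.3396]
tool_rot: [3.139, 0.004, 1.739]
wrist_force: [1.0, -0.8, 0.8]
width: 0.0005
[ 0.36273575 -0.24582061  0.33964107] 0.1686212469171715 [ 0.97 -0.84  0.76] 14.9667
```

View pics/side12r.png

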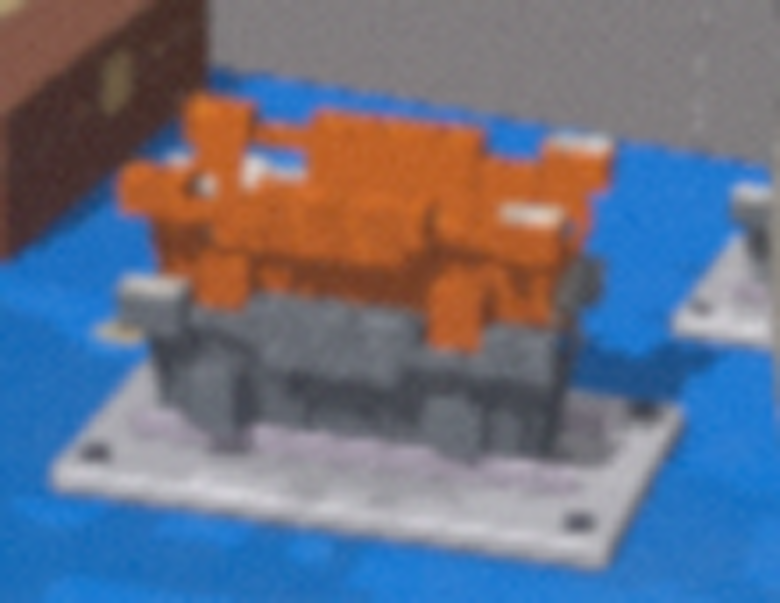

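View pics/t12z.png

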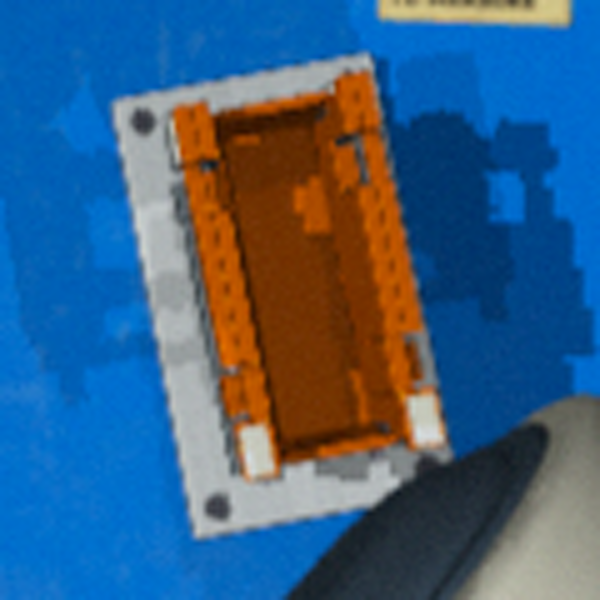

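```bash
python3 - <<'E'
from h import *
e=np.array([np.cos(.1687),np.sin(.1687)]);n=np.array([-e[1],e[0]]); c=np.array([.4866,-.2248])
d=load('pics/top12.npz')
P=back(d,(np.array([[175,107],[371,69],[447,440],[246,481]])+.5)/5-.5+[320,220],.092)
print([(1e3*np.array([(q[:2]-c)@e,(q[:2]-c)@n])).round(1).tolist() for q in P])
m=P.mean(0)[:2];a=P[0]+P[1]-P[2]-P[3];print(m,np.arctan2(a[1],a[0]))
# side overlays with side-camera bias calibrated on the seated grey: try z .092 and .098
r=(315,190,425,275);f=780/110
def ov(k,ctr,zs):
    d=load(f'pics/side{k}.npz');im=crop(d,r,f)
    for z,col in zip(zs,((0,255,0),(255,0,255))): draw(im,d,ctr,.1687,.124,.066,[z],col,r,f)
    return im
o=c-.0087*e-.0003*n
im=np.vstack([ov(8,o,[.098])[:250],ov(12,m,[.092,.098])[:250]]);cv2.imwrite('pics/cmp.png',im)
E
```

```text
[[64.5, 31.7], [65.1, -33.7], [-57.5, -34.1], [-58.7, 31.9]]
[ 0.49009771 -0.2252943 ] 0.16968392097804957
```

View pics/cmp.png

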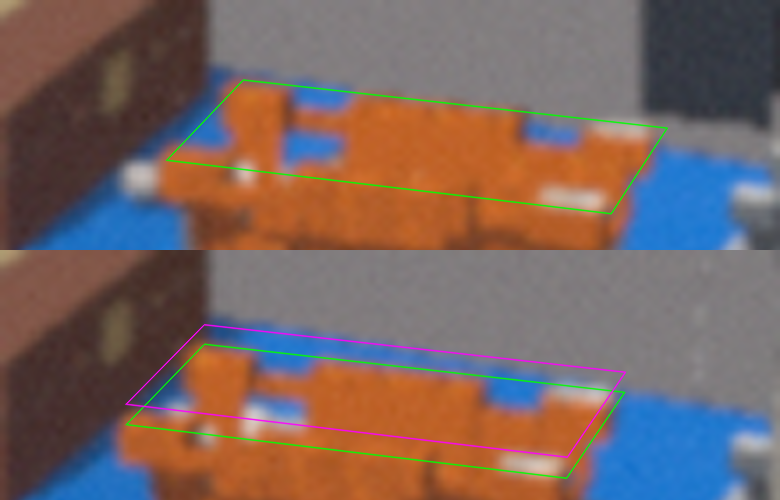

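All four rim corners fit the seated height (underside at 42 mm, 6 mm below the on-rails height), level and centred over the grey tote. Before handing in I'll compare the V-block and ring gauge area with the first picture.

```bash
python3 - <<'E'
from h import *
a=cv2.imread('pics/top0.png').astype(int);b=cv2.imread('pics/top12.png').astype(int)
print('vblock/ring diff',np.abs(a-b)[130:192,290:362].mean(),(np.abs(a-b)[130:192,290:362].max(2)>60).sum())
s=manip.state();print(s['time_s'],s['wrist_force'].round(1),np.abs(s['qd']).max())
print(ticket.finish_job())
E
```

```text
vblock/ring diff 4.86760752688172 0
15.0667 [-0.7  0.8 -1.2] 0.029033709568954093
the job is handed in; nothing more can be done
None
```

The orange tote is stacked on the grey one, feet in the notches, and I handed the job in at 15.1 s of the 54 s allowed.

**What I did:** I gripped the tote across its width, lifted it, turned it half a turn and lowered it onto the rails about 12 mm short of the notches. Then I opened the jaws and pushed the label end with closed fingers at about 2–3 N until it dropped.

**Last checks:**
- **Seated:** In the side view all four rim corners match the seated height, 6 mm below the on-rails height, and the tote is level.
- **Centred:** In the top view its centre is about 3.2 mm along the cradle's x from the cradle origin. That agrees with the roughly 3 mm I measured for the grey tote.
- **Force on the grey tote:** The highest reading was about 15 N, during touchdown, against its 40 N limit.
- **V-block and ring gauge:** Their part of the top view matches the first picture.
- **Robot clear:** The gripper was well away from everything, with the wrist force near zero.

**Disagreements:**
- The two cameras differ by about 2 mm, so I judged positions relative to the cradle.
- My first sideways placement was 2–3 mm off; I corrected it before touchdown.
- I could not see the block and gear under the orange tote at the end. Nothing went near them, and the force readings gave no sign of contact.

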